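Feed the mould tray into the rice press with the push stick

TASK

A small white mould tray waits in the flared mouth of the bench press's guide channel. Take the push stick by its handle and, keeping the gripper off the tray, push the tray with the stick through the channel until it has driven the end stop's plunger fully in; the stop is set differently every day, so feel for it, hold a firm push of about 15 N there for about a second, and never push harder than 25 N. Then draw the stick out, lay it back on the counter on its flat underside, clear of the press, with the tray left at the stop, and leave everything else where it stands.

Things in the scene. Friction and masses are not known exactly. Their poses are not given: they have to be found in the camera images.
- press: Steel bench press, fixed. Origin on the counter under the channel's centre line; x = feed direction, z up. Base 140 wide, 30 high, from x -170 to +190. On it a straight aluminium channel, 39 wide inside, walls 24 high, from x = -60 (throat) to +120; lips over the walls (underside 24, top 28 above the channel floor) leave a 29 wide slot open on top. Parked head, 230 high, beyond x = 140.
- throat (a point): Point on the channel floor (top of the base, 30 above the counter), on the centre line, where the flared mouth ends and the straight channel begins. The open mouth before it, from 90 behind this point, has side strips 14 high and narrows from 110 to 39 wide; the floor reaches 110 behind this point.
- tray_center (a point): Centre (half-way up) of the white plastic mould tray: open-topped, one cross wall, 60 long (its x, about the feed direction) x 36 wide x 20 high, walls 4, flat ends, about 80 g. It starts on the channel floor in the mouth, centre 105 to 118 behind the press origin, a few mm off the centre line and up to 0.08 rad askew.
- stick_grip (a point): Centre of the push stick's handle, 31 above its underside. White plastic: an upright handle block 50 long (x) x 18 wide x 38 high on a flat bar 220 x 26 x 12 thick that reaches 180 ahead of the handle centre (the toe) and 40 behind. x points to the toe, z up. About 150 g; lies on its flat underside. Held with its underside 3 above the channel floor, the bar runs free in the channel under the lips.
- stick_toe (a point): Middle of the stick's flat 26 x 12 toe face, the pushing end: 180 ahead of stick_grip and 25 lower.
- stick: The push stick itself; origin on its underside below the handle centre, axes as stick_grip.
- tray: The mould tray itself; origin at the centre of its underside, axes as tray_center.
- bowl: Bystander, not to be moved: small open steel bowl, rim diameter 90, 35 high; origin at the centre of its underside.
- shaker: Bystander, not to be moved: clear shaker with steel cap, diameter 44, 90 high; origin at the centre of its underside.
- can: Bystander, not to be moved: plain aluminium can, diameter 66, 80 high; origin at the centre of its underside.
- wide_tray: Bystander, not to be moved: spare white mould tray, 110 x 75 x 22, far too wide for the channel; origin at the centre of its underside.
- paddle: Bystander, not to be moved: white rice paddle lying flat, 240 long; origin at the centre of its underside.
- jar: Bystander, not to be moved: amber jar, diameter 70, 100 high; origin at the centre of its underside.
- cup: Bystander, not to be moved: steel cup, diameter 72, 80 high; origin at the centre of its underside.
- cheek: Grey round sprung cheek (radius 20) in the channel's +y wall, 128 ahead of throat; bulges about 4 into the channel and presses the tray sideways with about 3 N. So once its front is past 115 ahead of throat the tray drags with a few N (about 2 to 6): this holds it once let go, and is not yet the stop. Origin on its axis, 2 above the channel floor.
- channel_end (a point): Point on the channel floor, on the centre line, where the channel's walls end, 180 ahead of throat along the feed direction.
- stop (a joint): The end stop's plunger, a dark steel plate 34 wide x 20 high across the channel: 0 = out as at the start, 6 mm = fully in, rigid there. A tray bearing on it moves it in at about 5 N (on top of the drag); it stays where it is pushed. The stop is clamped at a different setting each time, not measured: the plunger's face, out, is 140 to 164 ahead of throat.
Not all that is in view belongs to the job. Leave any red look-alike of the tray alone. Leave any red look-alike of the stick alone.

How it is judged:
By the outcome, as a careful person would: the job done as asked, in the order asked, and still so for the second after the job is handed in, with the robot touching nothing.
It also fails if it takes over 61 s, if anything falls off the work surface, if the arm or the gripper's body presses on something with over 40 N, if the wrist force passes 120 N, or if a joint passes its speed limit or range.

ROBOT

A 6-joint arm with a two-finger parallel gripper is mounted at the origin on the work surface. World frame = base frame: x ahead of the robot, y to its left, z up, the work surface at z = 0. Lengths are in mm, angles in rad, forces in N, time in s.
With the tool pointing down it reaches from about 300 to 775 mm from the base axis. Payload 14.6 kg.
Tool frame: the origin (TCP) lies on the centre line of the jaws, within the pads' length; the fingertips stand 22 mm ahead of it and the grasp point (between the pads) lies 3 mm ahead of it (manip.tcp_to_tips is the distance from the TCP to the fingertips, in mm); z points along the fingers, y is the direction in which the jaws open and shut (so a half turn about z gives the same grasp; the last joint's range is limited). The gripper opens to 94 mm and grips with 3 to 60 N. Pads are 16 mm wide; open, the fingers measure 119 mm over their backs; the gripper's body (75 mm by 177 mm) begins 78 mm behind the grasp point.
Start: joints at [1.206, 0.3, 1.521, -0, 1.321, -0.067], TCP at [161.377, 525.782, 227.446] pointing down, gripper open.
Joint ranges: [-3.03, 3.03], [-0.79, 2.21], [0.23, 2.52], [-1.04, 4.18], [0, 3.07], [-2.55, 2.55]. Speed limits (rad/s): [2.22, 2.22, 2.57, 3.14, 3.14, 3.14].

INTERFACE

Orientations are given as [roll, pitch, yaw] about the fixed x, y, z axes, in that order (R = Rz(yaw) Ry(pitch) Rx(roll)).
In Python, from cell import manip, vision, workorder gives the robot as it stands.
- The arm moves only by the tool carry_out, never from a script. Its argument "deltas" is a list of rows, each a list of 3 entries, a list of its own where there are three numbers: the shift along the tool's x, y, z in cm, then the turn about the tool's z in degrees, then the opening, from 0 (shut) to 1 (fully open). A call has 1 to 20 rows; each row shifts and turns the commanded pose from where the row before left it, along the tool's axes as they then stand; what a row does not reach is not made up. A row lasts 1/12 s, in which the tool goes at most 41.7 mm and 7.16 degrees, less where a joint would pass 70% of its speed; a pose out of reach is approached as far as the arm can. A call with a gripper value outside its range is refused whole. The fingers move at their own pace and stop on an object; "grip_force" is the grip in N (left out, the last holds). Time passes only in rows, so rows that do not move let the fingers close. It gives the time, the measured TCP pose, the force and the opening at its end, in the units of the state.
- manip.read_state(): the state, without advancing time (a new reading comes with each control period).
- vision.camera(name): name is "scene" or "top" or "wrist"; returns (picture, depth): 384x512x3 uint8, red, green, blue; 384x512 float32, mm along the optical axis (not along the pixel's ray), 0 where there is no reading.
- vision.calibration(name): a dict with "mtx" (3x3 intrinsics, pixels), "distortion" ([k1, k2, p1, p2, k3] as OpenCV has them; the pictures are not rectified), "eye" and "orientation" of the camera in the world. Camera axes: x right, y down, z forward; pixel columns grow to the right and rows downward; lengths in mm; the calibration is good to about 2 mm. A picture is of the moment at which its call begins: read the wrist's pose just before it. calibration takes no time and is no camera call; for the wrist camera it gives the pose at the moment of the call.
- workorder.sign_off(): hands the job in, once; it reports no verdict.
The state is a dict: "clock": time; "joints": joint angles; "qd": joint speeds; "effort": joint torques, N m; "eef_pos": TCP position; "eef_rot": TCP orientation; "wrist_force": force on the tool from outside, world axes, zero at the start; "moment": the same for the moment, N m; "finger_gap": finger opening in mm.
Only numpy, scipy, OpenCV 4.12 (cv2) and the standard library are available. Lean on these libraries where they do the work, as an engineer would, in place of code of your own. Each camera call takes 0.05 s, during which the arm holds its last target.

## Working session

There is one attempt and no reset: what is moved stays moved. The work goes in short steps, Python scripts to look and compute and a tool call to move; the robot and the scene stay as the last step left them, time stands still between calls to the robot, and variables do not carry over. Pictures are saved under pics/ and viewed, and the job is handed in when it is done.

Besides the shell and the picture viewer there is one more tool, called after ">>>" by a JSON object that holds its "name" and its "arguments". carry_out: Moves the arm, as the interface text tells. Its arguments: {"type":"object","properties":{"deltas":{"type":"array","items":{"type":"array"}},"grip_force":{"type":"number"}},"required":["deltas"]}

```bash
ls; mkdir -p pics; python3 - <<'E'
from cell import manip, vision, workorder
import cv2,numpy as np
print(manip.read_state(), manip.tcp_to_tips)
for n in("scene","top"):
    p,d=vision.camera(n); cv2.imwrite(f"pics/{n}0.png",cv2.cvtColor(p,cv2.COLOR_RGB2BGR)); np.savez(f"pics/{n}0.npz",p=p,d=d)
    print(n,vision.calibration(n))
E
```

```text
pics
{'clock': 0.0, 'joints': array([ 1.20638362e+00,  3.00449235e-01,  1.52158514e+00,  1.01387762e-05,
        1.32066461e+00, -6.65721827e-02]), 'qd': array([ 0.0007703 , -0.00094388,  0.00114967,  0.00284201, -0.00222147,
       -0.00031799]), 'effort': array([-1.65316538e-03, -5.31809556e+01, -3.52733159e+01,  7.07525178e-02,
        2.44310807e-02, -6.58159274e-05]), 'eef_pos': array([161.30456968, 525.57332163, 226.8965832 ]), 'eef_rot': array([-3.14048942e+00, -8.33954896e-05,  2.84374957e+00]), 'wrist_force': array([ 0.18133903, -0.2553548 , -0.16659446]), 'moment': array([ 0.01572312, -0.01453623,  0.00046996]), 'finger_gap': 93.6604378419366} 22.0
scene {'mtx': array([[357.44893078,   0.        , 258.20454634],
       [  0.        , 357.44893078, 190.34179942],
       [  0.        ,   0.        ,   1.        ]]), 'distortion': array([-0.01067149,  0.        ,  0.        ,  0.        ,  0.        ]), 'eye': array([ 922.43876679, -534.31111298,  832.94104514]), 'orientation': array([-2.44393102, -0.00375553,  0.59711571])}
top {'mtx': array([[387.69722948,   0.        , 251.68208456],
       [  0.        , 387.69722948, 198.13435694],
       [  0.        ,   0.        ,   1.        ]]), 'distortion': array([-0.12224584,  0.        ,  0.        ,  0.        ,  0.        ]), 'eye': array([ 367.74727865,  -25.125698  , 1368.95914039]), 'orientation': array([-3.012009  ,  0.01379209, -1.57924544])}
```

View pics/scene0.png

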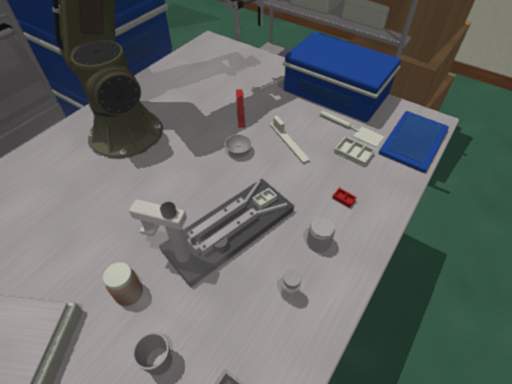

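View pics/top0.png

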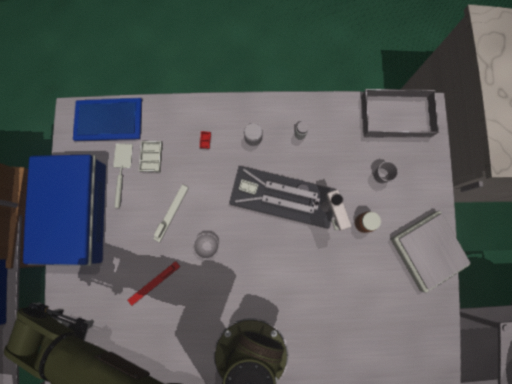

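```bash
cat > h.py <<'E'
import cv2,numpy as np
from scipy.spatial.transform import Rotation as R
from cell import vision
def rays(cal,uv):
    uv=np.asarray(uv,float).reshape(-1,1,2)
    n=cv2.undistortPoints(uv,cal["mtx"],cal["distortion"]).reshape(-1,2)
    d=np.c_[n,np.ones(len(n))]
    return d@R.from_euler("xyz",cal["orientation"]).as_matrix().T
def onplane(cal,uv,z):
    d=rays(cal,uv); e=np.asarray(cal["eye"])
    return e+d*((z-e[2])/d[:,2])[:,None]
def project(cal,P):
    Rm=R.from_euler("xyz",cal["orientation"]).as_matrix()
    q=(np.atleast_2d(P)-cal["eye"])@Rm
    return cv2.projectPoints(q,np.zeros(3),np.zeros(3),cal["mtx"],cal["distortion"])[0].reshape(-1,2)
E
python3 - <<'E'
import cv2
t=cv2.imread("pics/top0.png"); s=cv2.imread("pics/scene0.png")
cv2.imwrite("pics/c1.png",cv2.resize(t[150:270,130:240],None,fx=5,fy=5,interpolation=cv2.INTER_CUBIC)[:600])
cv2.imwrite("pics/c2.png",cv2.resize(t[155:240,220:380],None,fx=5,fy=5,interpolation=cv2.INTER_CUBIC))
cv2.imwrite("pics/c3.png",cv2.resize(s[80:280,150:350],None,fx=3,fy=3,interpolation=cv2.INTER_CUBIC))
E
```

```text
(no output)
```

View pics/c1.png

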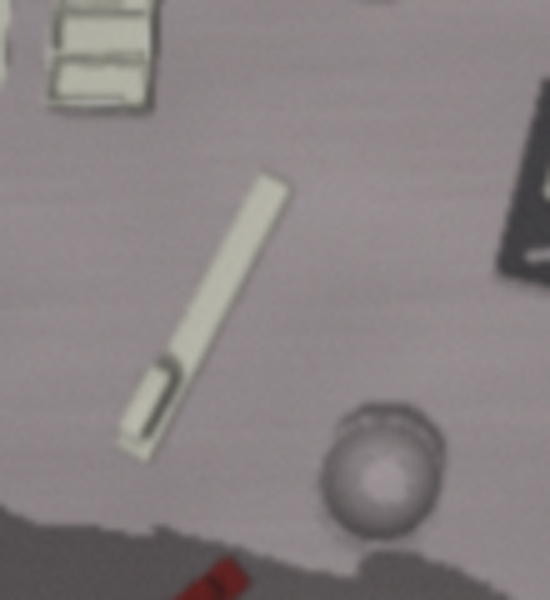

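View pics/c2.png

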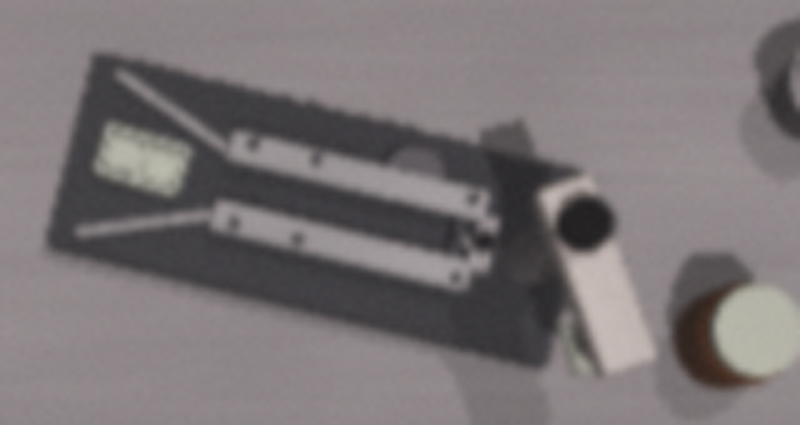

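View pics/c3.png

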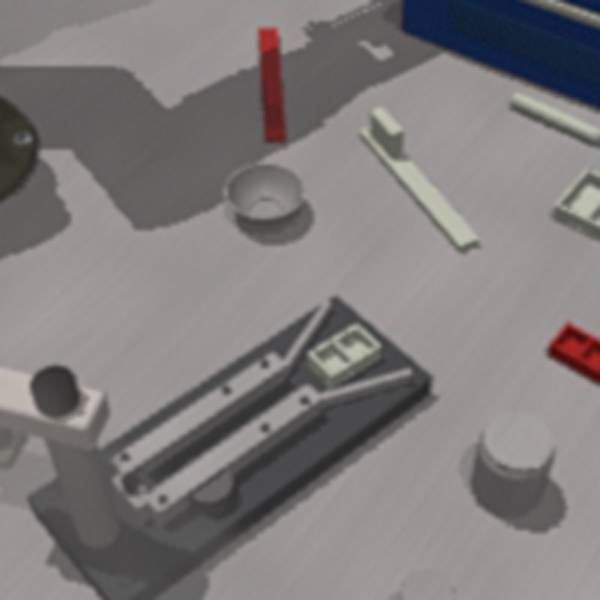

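```bash
cat > m1.py <<'E'
from h import *
ct=vision.calibration("top"); cs=vision.calibration("scene")
t=np.load("pics/top0.npz"); p=t["p"]; d=t["d"]
hsv=cv2.cvtColor(p,cv2.COLOR_RGB2HSV)
def show(n,z,m,off):
    n_,l,st,c=cv2.connectedComponentsWithStats(m.astype(np.uint8))
    for i in range(1,n_):
        if st[i,4]<25: continue
        pts=np.argwhere(l==i)[:,::-1].astype(float)+off
        w=onplane(ct,pts,z)[:,:2]
        r=cv2.minAreaRect(w.astype(np.float32))
        b=cv2.boxPoints(r)
        print(n,st[i],"ctr",np.round(r[0],1),"size",np.round(r[1],1),"box",np.round(b).tolist())
print(p[213,171],p[187,248],p[188,290],p[186,300],p[200,290])
# stick : greenish-white
r,g,b=[p[...,i].astype(int) for i in range(3)]
white=(g-b>8)&(g>130)
def crop(x0,x1,y0,y1,m): return m[y0:y1,x0:x1],np.array([x0,y0])
show("stick",12,*crop(140,200,170,250,white))
show("tray",50,*crop(235,262,175,200,white))
show("base",30,*crop(215,340,150,240,(p.max(2)<75)))
lip=(p.min(2)>115)&~white
show("lip",58,*crop(262,322,175,216,lip))
E
python3 m1.py
```

```text
[181 180 168] [171 169 157] [151 145 148] [95 90 94] [72 69 72]
stick [ 24  15  23  42 259] ctr [521.8 266.5] size [ 23.1 156.6] box [[447.0, 292.0], [586.0, 220.0], [597.0, 241.0], [458.0, 313.0]]
stick [14 54 10 17 82] ctr [428.3 320.5] size [26.1 57.9] box [[397.0, 313.0], [454.0, 302.0], [459.0, 328.0], [402.0, 339.0]]
tray [  6   7  15  11 113] ctr [580.9   3.8] size [51.4 28.6] box [[559.0, -16.0], [586.0, -25.0], [603.0, 23.0], [576.0, 33.0]]
base [  15   17  103   61 2470] ctr [ 547.4 -120.3] size [356.9 141.1] box [[435.0, -275.0], [571.0, -311.0], [660.0, 35.0], [524.0, 70.0]]
base [116  45   9  10  73] ctr [ 534.8 -299. ] size [28.2 32.1] box [[518.0, -312.0], [550.0, -314.0], [551.0, -286.0], [519.0, -284.0]]
lip [ 22   0  38   8 170] ctr [ 605. -184.] size [127.6  24.5] box [[592.0, -248.0], [617.0, -248.0], [618.0, -120.0], [593.0, -120.0]]
lip [  0   7  57  19 286] ctr [ 567.9 -141.2] size [200.7  23.5] box [[529.0, -234.0], [552.0, -241.0], [607.0, -48.0], [584.0, -41.0]]
lip [  0  21  56  16 287] ctr [ 517.6 -135.7] size [190.3  24.4] box [[486.0, -226.0], [509.0, -231.0], [550.0, -45.0], [526.0, -40.0]]
```

>>> {"name": "carry_out", "arguments": {"deltas": [[[-3.17, -1.28, 0.2], 0, 1], [[-3.17, -1.28, 0.2], 0, 1], [[-3.17, -1.28, 0.2], 0, 1], [[-3.17, -1.28, 0.2], 0, 1], [[-3.17, -1.28, 0.2], 0, 1], [[-3.17, -1.28, 0.2], 0, 1], [[-3.17, -1.28, 0.2], 0, 1], [[-3.17, -1.28, 0.2], 0, 1], [[-3.17, -1.28, 0.2], 0, 1], [[-3.17, -1.28, 0.2], 0, 1], [[0, 0, 0], 4.75, 1], [[0, 0, 0], 4.75, 1], [[0, 0, 0], 0, 1], [[0, 0, 0], 0, 1]]}}

```text
clock: 1.27
eef_pos: [426.7, 310.4, 207.2]
eef_rot: [-3.141, -0.0, 2.68]
wrist_force: [0.6, 0.5, -0.5]
finger_gap: 93.8
```

```bash
python3 - <<'E'
from h import *
import pickle
cal=vision.calibration("wrist"); p,d=vision.camera("wrist")
pickle.dump((cal,p,d),open("pics/w1.pkl","wb"))
cv2.imwrite("pics/w1.png",cv2.cvtColor(p,cv2.COLOR_RGB2BGR)); print(cal)
print(vision.calibration("top")["eye"])
E
```

```text
{'mtx': array([[278.94934871,   0.        , 255.36933151],
       [  0.        , 278.94934871, 193.5076529 ],
       [  0.        ,   0.        ,   1.        ]]), 'distortion': array([-0.05554941,  0.        ,  0.        ,  0.        ,  0.        ]), 'eye': array([368.00314167, 340.40753647, 365.55934542]), 'orientation': array([ 2.91309973e+00, -3.17877137e-04,  1.10929787e+00])}
[ 367.74727865  -25.125698   1368.95914039]
```

View pics/w1.png

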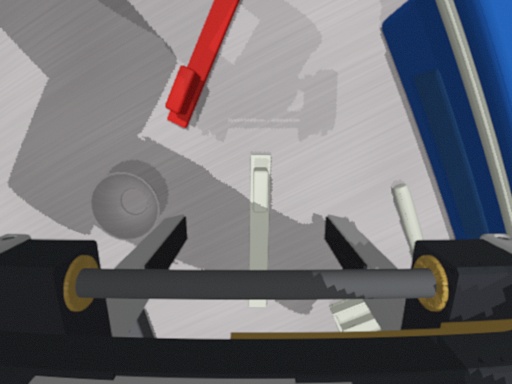

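```bash
python3 - <<'E'
from h import *
import pickle
cal,p,d=pickle.load(open("pics/w1.pkl","rb"))
c=cv2.cvtColor(p,cv2.COLOR_RGB2BGR)[140:320,210:310]
cv2.imwrite("pics/w1c.png",cv2.resize(c,None,fx=3.3,fy=3.3,interpolation=cv2.INTER_CUBIC))
r,g,b=[p[...,i].astype(int) for i in range(3)]
m=(g-b>6)
for v in (157,160,163,220,230,240,250,260,300,304):
    u=np.where(m[v,235:290])[0]+235
    if len(u): 
        w=onplane(cal,[[u.min()-.5,v],[u.max()+.5,v]],12)[:,:2]
        print(v,u.min(),u.max(),np.round(w,1).tolist(),np.round(w.mean(0),1),np.round(np.hypot(*(w[1]-w[0])),1))
u=260
col=np.where(m[140:320,u])[0]+140; print(col.min(),col.max())
print("tail",onplane(cal,[[u,col.min()-.5]],12),"toe",onplane(cal,[[258,col.max()+.5]],12))
for v in(175,185,195,205): print(v,[ (uu,int(d[v,uu])) for uu in range(246,276,2)])
E
```

```text
157 251 270 [[396.5, 319.5], [407.8, 342.1]] [402.1 330.8] 25.3
160 250 270 [[399.3, 316.6], [411.2, 340.5]] [405.3 328.6] 26.6
163 250 270 [[402.7, 314.9], [414.6, 338.8]] [408.7 326.9] 26.7
220 250 268 [[470.6, 280.8], [481.9, 303.4]] [476.3 292.1] 25.3
230 250 268 [[483.2, 274.4], [494.6, 297.3]] [488.9 285.8] 25.5
240 250 268 [[496.1, 267.9], [507.6, 291.0]] [501.8 279.5] 25.8
250 249 267 [[508.6, 260.1], [520.2, 283.4]] [514.4 271.8] 26.0
260 249 267 [[521.9, 253.4], [533.6, 276.9]] [527.8 265.1] 26.3
300 249 265 [[578.3, 224.9], [589.3, 246.8]] [583.8 235.8] 24.5
304 249 265 [[584.3, 221.9], [595.2, 243.9]] [589.8 232.9] 24.6
154 306
tail [[397.9066612  332.18156205  12.        ]] toe [[594.14475327 232.33369649  12.        ]]
175 [(246, 367), (248, 369), (250, 357), (252, 356), (254, 317), (256, 318), (258, 318), (260, 317), (262, 319), (264, 317), (266, 317), (268, 320), (270, 358), (272, 368), (274, 367)]
185 [(246, 371), (248, 371), (250, 361), (252, 358), (254, 322), (256, 319), (258, 321), (260, 321), (262, 320), (264, 319), (266, 320), (268, 324), (270, 372), (272, 371), (274, 371)]
195 [(246, 375), (248, 376), (250, 362), (252, 362), (254, 324), (256, 323), (258, 324), (260, 323), (262, 323), (264, 323), (266, 324), (268, 362), (270, 375), (272, 374), (274, 375)]
205 [(246, 378), (248, 379), (250, 365), (252, 365), (254, 327), (256, 326), (258, 324), (260, 325), (262, 325), (264, 325), (266, 327), (268, 365), (270, 377), (272, 377), (274, 377)]
```

View pics/w1c.png

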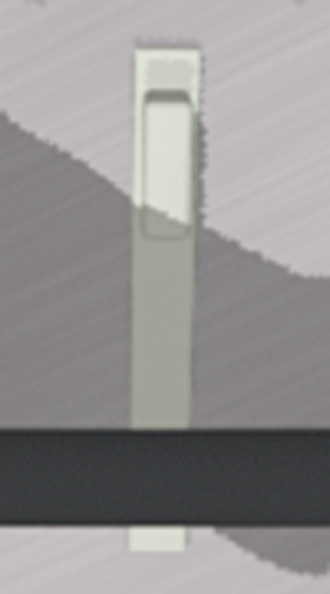

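>>> {"name": "carry_out", "arguments": {"deltas": [[[-0.5, 0.65, 2.5], 1, 1], [[0, 0, 3.5], 0, 1], [[0, 0, 3.5], 0, 1], [[0, 0, 3.5], 0, 1], [[0, 0, 2.5], 0, 1], [[0, 0, 1.0], 0, 1], [[0, 0, 0.5], 0, 1], [[0, 0, 0], 0, 1], [[0, 0, 0], 0, 1]], "grip_force": 40}}

```text
clock: 2.07
eef_pos: [434.8, 314.5, 38.9]
eef_rot: [3.14, 0.001, 2.661]
wrist_force: [0.3, 0.2, 1.3]
finger_gap: 94.2
```

>>> {"name": "carry_out", "arguments": {"deltas": [[[0, 0, 0.15], 0, 0.4], [[0, 0, 0], 0, 0.1], [[0, 0, 0], 0, 0], [[0, 0, 0], 0, 0], [[0, 0, 0], 0, 0], [[0, 0, 0], 0, 0], [[0, 0, 0], 0, 0], [[0, 0, 0], 0, 0], [[0, 0, 0], 0, 0], [[0, 0, 0], 0, 0]], "grip_force": 55}}

```text
clock: 2.9
eef_pos: [434.2, 314.0, 35.9]
eef_rot: [-3.141, -0.0, 2.661]
wrist_force: [-0.3, -0.2, -0.1]
finger_gap: 30.6
```

>>> {"name": "carry_out", "arguments": {"deltas": [[[0, 0, 0], 0, 0], [[0, 0, 0], 0, 0], [[0, 0, 0], 0, 0], [[0, 0, 0], 0, 0], [[0, 0, 0], 0, 0], [[0, 0, 0], 0, 0]], "grip_force": 55}}

```text
clock: 3.4
eef_pos: [434.2, 314.0, 36.0]
eef_rot: [-3.142, -0.0, 2.661]
wrist_force: [0.0, -1.1, 0.4]
finger_gap: 17.7
```

```bash
cat > m2.py <<'E'
from h import *
ct=vision.calibration("top")
p=np.load("pics/top0.npz")["p"]
g=cv2.GaussianBlur(p,(0,0),0.8)[...,1].astype(float)
# base long edges: per column, subpixel crossing of gray between table and base
def edge(cols,y0,y1,rev,thr):
    out=[]
    for u in cols:
        a=g[y0:y1,u]; r=range(len(a)-1)
        r=list(r)
        if rev: r=r[::-1]
        for i in r:
            A,B=(a[i],a[i+1]) if not rev else (a[i+1],a[i])
            if A>thr>=B:
                out.append((u,y0+i+(a[i]-thr)/(a[i]-a[i+1]))); break
    return np.array(out)
for nm,e,z in (("top",edge(range(245,305,2),155,195,False,95),30),("bot",edge(range(236,320,2),200,240,True,95),30)):
    w=onplane(ct,e,z)[:,:2]
    vx,vy,x0,y0=cv2.fitLine(w.astype(np.float32),cv2.DIST_HUBER,0,.01,.01).ravel()
    print(nm,len(w),"yaw",np.degrees(np.arctan2(vy,vx)),"pt",x0,y0, "lat from O",(np.array([x0,y0])-[549.9,-110.6])@[.968,-.249])
E
python3 m2.py
```

```text
top 30 yaw 75.52878 pt 628.36865 -90.721275 lat from O 71.0078530258179
bot 42 yaw 75.473015 pt 477.37537 -95.1329 lat from O -74.05515429840085
```

>>> {"name": "carry_out", "arguments": {"deltas": [[[0, 0, -1], 0, 0], [[0, 0, -3], 0, 0], [[0, 0, -3], 0, 0], [[0, 0, -2], 0, 0], [[-2.73, 0.285, 0], 0, 0], [[-2.73, 0.285, 0], 0, 0], [[-2.73, 0.285, 0], 0, 0], [[-2.73, 0.285, 0], 0, 0], [[-2.73, 0.285, 0], 0, 0], [[-2.73, 0.285, 0], 0, 0], [[-2.73, 0.285, 0], 0, 0], [[-2.73, 0.285, 0], 0, 0], [[0, 0, 0], 0, 0]], "grip_force": 55}}

```text
clock: 4.48
eef_pos: [641.5, 230.6, 126.0]
eef_rot: [3.141, 0.001, 2.658]
wrist_force: [-0.6, -0.6, -2.5]
finger_gap: 17.2
```

>>> {"name": "carry_out", "arguments": {"deltas": [[[0, 0, 0], 6.4, 0], [[0, 0, 0], 6.4, 0], [[0, 0, 0], 6.4, 0], [[0, 0, 0], 6.4, 0], [[0, 0, 0], 6.4, 0], [[0, 0, 0], 6.4, 0], [[0, 0, 0], 6.4, 0], [[0, 0, 0], 6.4, 0], [[0, 0, 0], 6.4, 0], [[0, 0, 0], 6.4, 0], [[0, 0, 0], 6.4, 0], [[0, 0, 0], 6.4, 0], [[0, 0, 0], 0, 0], [[0, 0, 0], 0, 0], [[0, 0, 0], 0, 0]]}}

```text
clock: 5.73
eef_pos: [638.3, 233.3, 126.2]
eef_rot: [3.142, -0.0, 1.324]
wrist_force: [0.1, -0.0, -1.8]
finger_gap: 17.5
```

```bash
python3 - <<'E'
from h import *
import pickle
for n in("top","wrist"):
    cal=vision.calibration(n); p,d=vision.camera(n)
    pickle.dump((cal,p,d),open(f"pics/{n}2.pkl","wb"))
    b=cv2.cvtColor(p,cv2.COLOR_RGB2BGR)
    if n=="top": b=cv2.resize(b[140:240,150:350],None,fx=4,fy=4,interpolation=cv2.INTER_CUBIC)
    cv2.imwrite(f"pics/{n}2.png",b)
E
```

```text
(no output)
```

View pics/top2.png

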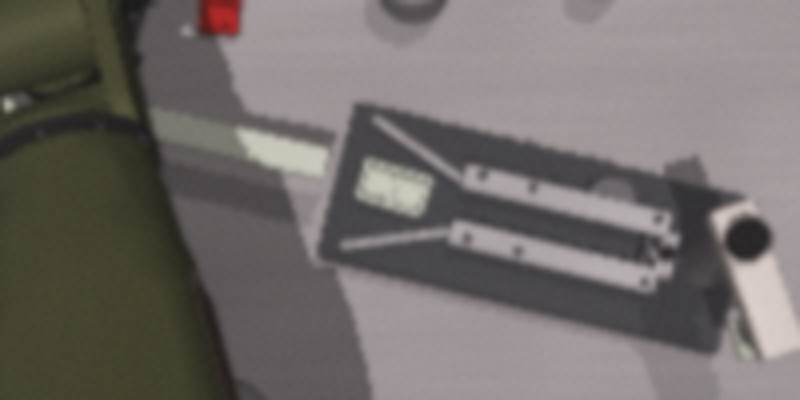

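View pics/wrist2.png

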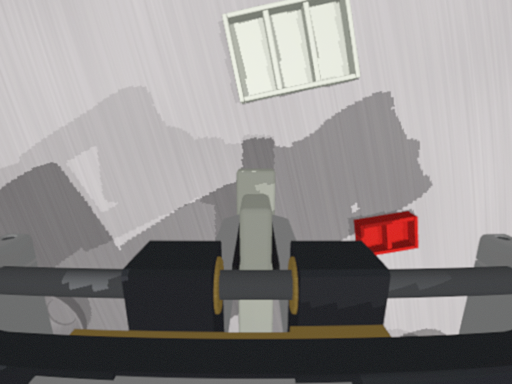

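```bash
python3 - <<'E'
from h import *
import pickle
cal,p,d=pickle.load(open("pics/top2.pkl","rb"))
r,g,b=[p[...,i].astype(int) for i in range(3)]
m=(g-b>6)
O=np.array([549.9,-110.6]);th=np.radians(-104.5);f=np.array([np.cos(th),np.sin(th)]);l=np.array([-f[1],f[0]])
for u in range(196,234,3):
    v=np.where(m[160:195,u])[0]+160
    if len(v)<3: continue
    w=onplane(cal,[[u,v.min()-.5],[u,v.max()+.5]],102)[:,:2]
    q=(w.mean(0)-O); print(u,v.min(),v.max(),np.round([q@f,q@l],1))
tm=np.argwhere(m[175:200,236:262])[:,::-1]+[236,175]
w=onplane(cal,tm.astype(float),48)[:,:2]; rct=cv2.minAreaRect(w.astype(np.float32)); q=np.array(rct[0])-O; print("tray",rct,q@f,q@l)
q=np.array([638.3,233.3])-O; print("tcp",q@f,q@l)
E
```

```text
196 169 175 [-296.1   -1.1]
199 170 176 [-285.4   -1.9]
202 171 177 [-274.7   -2.8]
205 172 178 [-264.1   -3.7]
208 172 178 [-254.3   -1.3]
211 172 179 [-244.1   -0.6]
214 173 180 [-233.5   -1.5]
217 174 181 [-222.9   -2.3]
220 174 182 [-212.7   -1.6]
223 175 182 [-202.6   -0.8]
226 176 183 [-192.    -1.7]
229 176 184 [-181.9   -0.9]
tray ((580.6461181640625, 3.8435287475585938), (58.36039733886719, 35.93959426879883), 73.22384643554688) -118.4964455040693 1.112410559505311
tcp -355.07956588444387 -0.5214319848976774
```

>>> {"name": "carry_out", "arguments": {"deltas": [[[0, 0.1, 0], 0.35, 0], [[0, 0, 1.5], 0, 0], [[0, 0, 2], 0, 0], [[0, 0, 1.4], 0, 0], [[0, 0, 0.8], 0, 0], [[0, 0, 0], 0, 0], [[0, 0, 0], 0, 0], [[0, 0, 0], 0, 0]]}}

```text
clock: 6.5
eef_pos: [639.9, 233.1, 70.1]
eef_rot: [3.14, -0.001, 1.314]
wrist_force: [0.1, -0.4, -1.3]
finger_gap: 17.9
```

>>> {"name": "carry_out", "arguments": {"deltas": [[[-0.7, 0, 0.05], 0, 0], [[-0.7, 0, 0], 0, 0], [[-0.6, 0, 0], 0, 0], [[0, 0, 0], 0, 0], [[0, 0, 0], 0, 0], [[0, 0, 0], 0, 0]]}}

```text
clock: 7.0
eef_pos: [634.4, 213.5, 68.7]
eef_rot: [3.141, -0.0, 1.314]
wrist_force: [0.7, -0.1, -1.8]
finger_gap: 17.6
```

```bash
python3 - <<'E'
from h import *
import pickle
for n in("top","scene"):
    cal=vision.calibration(n); p,d=vision.camera(n)
    pickle.dump((cal,p,d),open(f"pics/{n}3.pkl","wb"))
    b=cv2.cvtColor(p,cv2.COLOR_RGB2BGR)
    b=b[150:220,200:330] if n=="top" else b[160:260,190:320]
    cv2.imwrite(f"pics/{n}3.png",cv2.resize(b,None,fx=5,fy=5,interpolation=cv2.INTER_CUBIC))
E
```

```text
(no output)
```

View pics/top3.png

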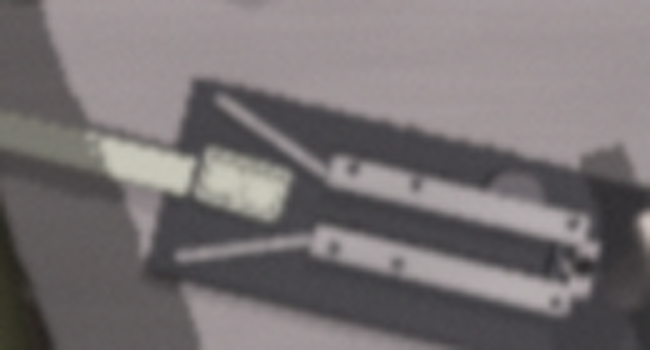

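View pics/scene3.png

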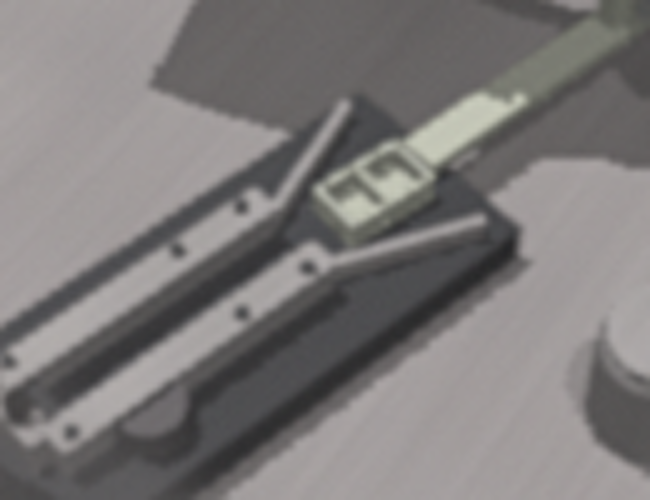

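>>> {"name": "carry_out", "arguments": {"deltas": [[[-0.3, 0, 0], 0, 0], [[-0.3, 0, 0], 0, 0], [[-0.3, 0, 0], 0, 0], [[-0.3, 0, 0], 0, 0], [[-0.3, 0, 0], 0, 0], [[-0.3, 0, 0], 0, 0], [[-0.3, 0, 0], 0, 0], [[-0.3, 0, 0], 0, 0], [[-0.3, 0, 0], 0, 0], [[-0.3, 0, 0], 0, 0], [[0, 0, 0], 0, 0]]}}

```text
clock: 8.02
eef_pos: [626.6, 183.9, 68.5]
eef_rot: [-3.142, 0.0, 1.314]
wrist_force: [0.2, -0.5, -1.3]
finger_gap: 17.7
```

```bash
cat > look.py <<'E'
import sys
from h import *
k=sys.argv[1]
for n in("top","scene"):
    p,d=vision.camera(n); b=cv2.cvtColor(p,cv2.COLOR_RGB2BGR)
    b=b[150:220,200:330] if n=="top" else b[160:260,190:320]
    cv2.imwrite(f"pics/{n}{k}.png",cv2.resize(b,None,fx=5,fy=5,interpolation=cv2.INTER_CUBIC))
E
python3 look.py 4
```

```text
(no output)
```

View pics/top4.png

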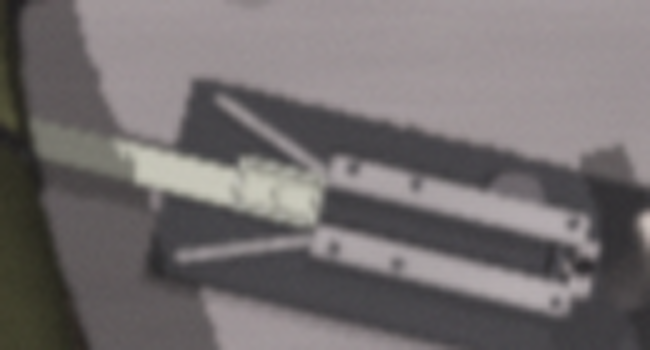

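>>> {"name": "carry_out", "arguments": {"deltas": [[[-0.25, 0, 0], 0, 0], [[-0.25, 0, 0], 0, 0], [[-0.25, 0, 0], 0, 0], [[-0.25, 0, 0], 0, 0], [[-0.25, 0, 0], 0, 0], [[-0.25, 0, 0], 0, 0]]}}

```text
clock: 8.62
eef_pos: [622.8, 169.7, 68.4]
eef_rot: [-3.142, 0.0, 1.314]
wrist_force: [-0.2, 1.8, -1.6]
finger_gap: 17.5
```

>>> {"name": "carry_out", "arguments": {"deltas": [[[-0.25, 0, 0], 0, 0], [[-0.25, 0, 0], 0, 0], [[-0.25, 0, 0], 0, 0], [[-0.25, 0, 0], 0, 0], [[-0.25, 0, 0], 0, 0], [[-0.25, 0, 0], 0, 0]]}}

```text
clock: 9.12
eef_pos: [619.0, 155.3, 68.5]
eef_rot: [-3.142, -0.0, 1.314]
wrist_force: [0.1, 1.2, -2.1]
finger_gap: 17.8
```

>>> {"name": "carry_out", "arguments": {"deltas": [[[-0.4, 0, -0.03], 0, 0], [[-0.4, 0, 0], 0, 0], [[-0.4, 0, 0], 0, 0], [[-0.4, 0, 0], 0, 0], [[-0.4, 0, 0], 0, 0], [[-0.4, 0, 0], 0, 0], [[-0.4, 0, 0], 0, 0], [[-0.4, 0, 0], 0, 0], [[-0.4, 0, 0], 0, 0], [[-0.4, 0, 0], 0, 0]]}}

```text
clock: 9.95
eef_pos: [608.8, 116.4, 68.8]
eef_rot: [3.142, 0.0, 1.314]
wrist_force: [0.3, -0.2, -2.5]
finger_gap: 17.7
```

>>> {"name": "carry_out", "arguments": {"deltas": [[[-0.4, 0, 0], 0, 0], [[-0.4, 0, 0], 0, 0], [[-0.4, 0, 0], 0, 0], [[-0.4, 0, 0], 0, 0], [[-0.4, 0, 0], 0, 0], [[-0.4, 0, 0], 0, 0], [[-0.4, 0, 0], 0, 0], [[-0.4, 0, 0], 0, 0], [[-0.4, 0, 0], 0, 0]]}}

```text
clock: 10.7
eef_pos: [599.7, 81.6, 68.8]
eef_rot: [3.142, -0.0, 1.314]
wrist_force: [0.1, 0.6, -2.7]
finger_gap: 17.1
```

```bash
python3 look.py 5; cat > s.py <<'E'
from h import *
from cell import manip
O=np.array([549.9,-110.6]);th=np.radians(-104.5);f=np.array([np.cos(th),np.sin(th)]);l=np.array([-f[1],f[0]])
s=manip.read_state(); q=s["eef_pos"][:2]-O; F=s["wrist_force"]
print("s",round(q@f,2),"lat",round(q@l,2),"z",round(s["eef_pos"][2],2),"push",round(-F[:2]@f,2),"Flat",round(F[:2]@l,2),"Fz",round(F[2],2),"tray front ahead of throat",round(q@f+180+60+60,2))
E
python3 s.py
```

```text
s -198.32 lat 0.1 z 68.77 push -0.77 Flat 0.37 Fz -1.93 tray front ahead of throat 101.68
```

View pics/scene5.png

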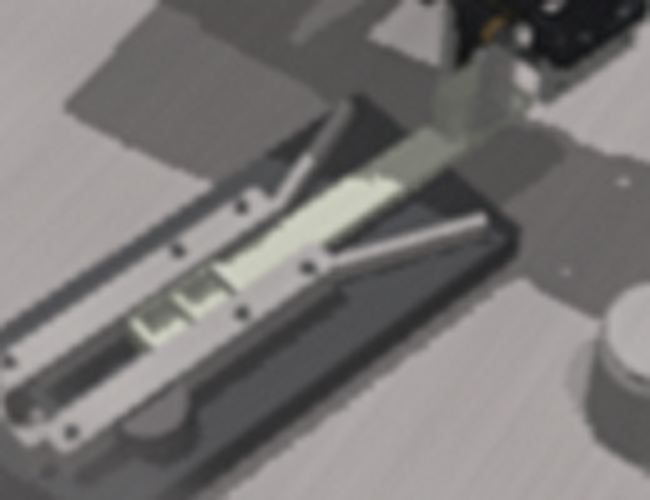

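View pics/top5.png

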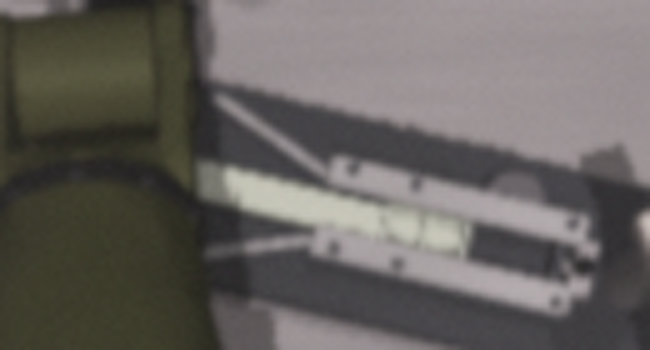

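>>> {"name": "carry_out", "arguments": {"deltas": [[[-0.2, 0, 0], 0, 0], [[-0.2, 0, 0], 0, 0], [[-0.2, 0, 0], 0, 0], [[-0.2, 0, 0], 0, 0], [[-0.2, 0, 0], 0, 0], [[-0.2, 0, 0], 0, 0], [[-0.2, 0, 0], 0, 0]]}}

```text
clock: 11.38
eef_pos: [596.2, 68.3, 68.8]
eef_rot: [3.142, -0.0, 1.314]
wrist_force: [-0.2, 2.1, -1.2]
finger_gap: 18.1
```

```bash
python3 s.py
```

```text
s -184.83 lat 0.01 z 68.79 push 2.0 Flat -0.73 Fz -1.18 tray front ahead of throat 115.17
```

>>> {"name": "carry_out", "arguments": {"deltas": [[[-0.15, 0, 0], 0, 0], [[-0.15, 0, 0], 0, 0], [[-0.15, 0, 0], 0, 0], [[-0.15, 0, 0], 0, 0], [[-0.15, 0, 0], 0, 0], [[-0.15, 0, 0], 0, 0]]}}

```text
clock: 11.88
eef_pos: [593.9, 59.8, 68.8]
eef_rot: [3.142, -0.0, 1.314]
wrist_force: [0.2, 5.0, -0.7]
finger_gap: 17.7
```

```bash
python3 s.py
```

```text
s -176.0 lat -0.08 z 68.79 push 4.88 Flat -1.03 Fz -0.68 tray front ahead of throat 124.0
```

>>> {"name": "carry_out", "arguments": {"deltas": [[[-0.1, 0, 0], 0, 0], [[-0.1, 0, 0], 0, 0], [[-0.1, 0, 0], 0, 0], [[-0.1, 0, 0], 0, 0], [[-0.1, 0, 0], 0, 0], [[-0.1, 0, 0], 0, 0]]}}

```text
clock: 12.38
eef_pos: [592.3, 53.9, 68.7]
eef_rot: [-3.141, -0.0, 1.314]
wrist_force: [-0.3, 4.8, -1.3]
finger_gap: 17.8
```

```bash
python3 s.py
```

```text
s -169.85 lat -0.09 z 68.73 push 4.61 Flat -1.54 Fz -1.28 tray front ahead of throat 130.15
```

>>> {"name": "carry_out", "arguments": {"deltas": [[[-0.1, 0, 0], 0, 0], [[-0.1, 0, 0], 0, 0], [[-0.1, 0, 0], 0, 0], [[-0.1, 0, 0], 0, 0], [[-0.1, 0, 0], 0, 0], [[-0.1, 0, 0], 0, 0]]}}

```text
clock: 12.88
eef_pos: [590.8, 48.0, 68.7]
eef_rot: [-3.141, 0.0, 1.314]
wrist_force: [-0.9, 3.6, -0.8]
finger_gap: 17.7
```

>>> {"name": "carry_out", "arguments": {"deltas": [[[-0.1, 0, 0], 0, 0], [[-0.1, 0, 0], 0, 0], [[-0.1, 0, 0], 0, 0]]}}

```text
clock: 13.13
eef_pos: [590.1, 45.1, 68.7]
eef_rot: [-3.142, 0.0, 1.314]
wrist_force: [-0.1, 4.4, -0.9]
finger_gap: 17.8
```

```bash
python3 s.py
```

```text
s -160.83 lat -0.12 z 68.74 push 4.24 Flat -1.16 Fz -0.87 tray front ahead of throat 139.17
```

>>> {"name": "carry_out", "arguments": {"deltas": [[[-0.1, 0, 0], 0, 0], [[-0.1, 0, 0], 0, 0], [[-0.1, 0, 0], 0, 0]]}}

```text
clock: 13.38
eef_pos: [589.3, 42.2, 68.7]
eef_rot: [-3.142, 0.0, 1.314]
wrist_force: [-0.6, 4.6, -0.5]
finger_gap: 17.7
```

```bash
python3 s.py
```

```text
s -157.83 lat -0.13 z 68.74 push 4.34 Flat -1.71 Fz -0.52 tray front ahead of throat 142.17
```

>>> {"name": "carry_out", "arguments": {"deltas": [[[-0.1, 0, 0], 0, 0], [[-0.1, 0, 0], 0, 0], [[-0.1, 0, 0], 0, 0]]}}

```text
clock: 13.63
eef_pos: [588.5, 39.4, 68.7]
eef_rot: [-3.141, -0.0, 1.314]
wrist_force: [-0.8, 3.7, -1.6]
finger_gap: 17.6
```

>>> {"name": "carry_out", "arguments": {"deltas": [[[-0.1, 0, 0], 0, 0], [[-0.1, 0, 0], 0, 0], [[-0.1, 0, 0], 0, 0]]}}

```text
clock: 13.88
eef_pos: [587.8, 36.4, 68.7]
eef_rot: [-3.141, 0.0, 1.314]
wrist_force: [-0.6, 3.7, -2.1]
finger_gap: 17.6
```

>>> {"name": "carry_out", "arguments": {"deltas": [[[-0.1, 0, 0], 0, 0], [[-0.1, 0, 0], 0, 0], [[-0.1, 0, 0], 0, 0]]}}

```text
clock: 14.13
eef_pos: [587.0, 33.5, 68.7]
eef_rot: [3.142, 0.0, 1.314]
wrist_force: [-0.5, 2.9, -1.7]
finger_gap: 17.5
```

```bash
python3 s.py
```

```text
s -148.84 lat -0.12 z 68.73 push 2.64 Flat -1.24 Fz -1.69 tray front ahead of throat 151.16
```

>>> {"name": "carry_out", "arguments": {"deltas": [[[-0.1, 0, 0], 0, 0], [[-0.1, 0, 0], 0, 0]]}}

```text
clock: 14.3
eef_pos: [586.5, 31.6, 68.7]
eef_rot: [3.142, 0.0, 1.314]
wrist_force: [-1.2, 4.1, -2.0]
finger_gap: 17.7
```

>>> {"name": "carry_out", "arguments": {"deltas": [[[-0.1, 0, 0], 0, 0], [[-0.1, 0, 0], 0, 0]]}}

```text
clock: 14.47
eef_pos: [586.0, 29.7, 68.8]
eef_rot: [3.142, 0.0, 1.314]
wrist_force: [-0.7, 4.1, -1.4]
finger_gap: 17.5
```

>>> {"name": "carry_out", "arguments": {"deltas": [[[-0.1, 0, 0], 0, 0], [[-0.1, 0, 0], 0, 0]]}}

```text
clock: 14.63
eef_pos: [585.5, 27.8, 68.7]
eef_rot: [-3.142, 0.0, 1.314]
wrist_force: [-1.5, 4.0, -2.4]
finger_gap: 17.8
```

Front is about 157 ahead of the throat, still cheek drag only.

>>> {"name": "carry_out", "arguments": {"deltas": [[[-0.1, 0, 0], 0, 0], [[-0.1, 0, 0], 0, 0]]}}

```text
clock: 14.8
eef_pos: [585.0, 25.8, 68.7]
eef_rot: [-3.142, -0.0, 1.314]
wrist_force: [-1.3, 3.9, -1.4]
finger_gap: 18.0
```

>>> {"name": "carry_out", "arguments": {"deltas": [[[-0.1, 0, 0], 0, 0], [[-0.1, 0, 0], 0, 0]]}}

```text
clock: 14.97
eef_pos: [584.6, 24.2, 68.8]
eef_rot: [3.141, -0.001, 1.314]
wrist_force: [-0.9, 8.7, -0.3]
finger_gap: 17.6
```

```bash
python3 s.py
```

```text
s -139.24 lat -0.16 z 68.85 push 8.2 Flat -3.03 Fz -0.33 tray front ahead of throat 160.76
```

>>> {"name": "carry_out", "arguments": {"deltas": [[[-0.1, 0, 0], 0, 0], [[-0.1, 0, 0], 0, 0]]}}

```text
clock: 15.13
eef_pos: [584.2, 22.6, 69.0]
eef_rot: [3.141, -0.001, 1.314]
wrist_force: [0.5, 9.5, -0.7]
finger_gap: 17.6
```

>>> {"name": "carry_out", "arguments": {"deltas": [[[-0.1, 0, 0], 0, 0], [[-0.1, 0, 0], 0, 0]]}}

```text
clock: 15.3
eef_pos: [583.7, 20.8, 69.0]
eef_rot: [3.141, -0.001, 1.314]
wrist_force: [0.3, 9.2, -0.9]
finger_gap: 18.0
```

```bash
python3 s.py
```

```text
s -135.63 lat -0.18 z 68.96 push 8.95 Flat -1.96 Fz -0.89 tray front ahead of throat 164.37
```

>>> {"name": "carry_out", "arguments": {"deltas": [[[-0.05, 0, 0], 0, 0], [[-0.05, 0, 0], 0, 0]]}}

```text
clock: 15.47
eef_pos: [583.4, 19.8, 69.0]
eef_rot: [3.141, -0.001, 1.314]
wrist_force: [-0.5, 9.3, -1.1]
finger_gap: 17.6
```

>>> {"name": "carry_out", "arguments": {"deltas": [[[-0.05, 0, 0], 0, 0], [[-0.05, 0, 0], 0, 0]]}}

```text
clock: 15.63
eef_pos: [583.2, 18.9, 69.0]
eef_rot: [3.141, -0.001, 1.314]
wrist_force: [-0.1, 9.2, -1.1]
finger_gap: 17.5
```

```bash
python3 s.py
```

```text
s -133.66 lat -0.21 z 68.96 push 8.89 Flat -2.42 Fz -1.14 tray front ahead of throat 166.34
```

>>> {"name": "carry_out", "arguments": {"deltas": [[[-0.05, 0, 0], 0, 0], [[-0.05, 0, 0], 0, 0]]}}

```text
clock: 15.8
eef_pos: [583.1, 18.5, 69.1]
eef_rot: [3.141, -0.002, 1.314]
wrist_force: [0.8, 16.9, 1.1]
finger_gap: 17.2
```

>>> {"name": "carry_out", "arguments": {"deltas": [[[-0.05, 0, 0], 0, 0]]}}

```text
clock: 15.88
eef_pos: [583.2, 18.4, 69.3]
eef_rot: [3.141, -0.003, 1.314]
wrist_force: [1.8, 19.5, 1.1]
finger_gap: 17.6
```

```bash
python3 s.py
```

```text
s -133.2 lat -0.09 z 69.26 push 19.37 Flat -3.11 Fz 1.08 tray front ahead of throat 166.8
```

>>> {"name": "carry_out", "arguments": {"deltas": [[[0.04, 0, 0], 0, 0], [[0, 0, 0], 0, 0]]}}

```text
clock: 16.05
eef_pos: [583.1, 18.5, 69.2]
eef_rot: [3.141, -0.002, 1.314]
wrist_force: [1.2, 15.3, 0.2]
finger_gap: 17.8
```

```bash
python3 s.py
```

```text
s -133.29 lat -0.17 z 69.16 push 15.08 Flat -2.68 Fz 0.23 tray front ahead of throat 166.71
```

>>> {"name": "carry_out", "arguments": {"deltas": [[[0, 0, 0], 0, 0], [[0, 0, 0], 0, 0], [[0, 0, 0], 0, 0], [[0, 0, 0], 0, 0], [[0, 0, 0], 0, 0], [[0, 0, 0], 0, 0]]}}

```text
clock: 16.55
eef_pos: [583.1, 18.5, 69.2]
eef_rot: [3.141, -0.002, 1.314]
wrist_force: [0.3, 15.0, 0.9]
finger_gap: 17.4
```

```bash
python3 s.py
```

```text
s -133.31 lat -0.15 z 69.18 push 14.57 Flat -3.46 Fz 0.88 tray front ahead of throat 166.69
```

>>> {"name": "carry_out", "arguments": {"deltas": [[[0, 0, 0], 0, 0], [[0, 0, 0], 0, 0], [[0, 0, 0], 0, 0], [[0, 0, 0], 0, 0], [[0, 0, 0], 0, 0], [[0, 0, 0], 0, 0], [[0, 0, 0], 0, 0]]}}

```text
clock: 17.13
eef_pos: [583.1, 18.5, 69.2]
eef_rot: [3.141, -0.002, 1.314]
wrist_force: [0.7, 15.0, -0.2]
finger_gap: 17.6
```

```bash
python3 s.py
```

```text
s -133.31 lat -0.17 z 69.17 push 14.71 Flat -3.04 Fz -0.16 tray front ahead of throat 166.69
```

>>> {"name": "carry_out", "arguments": {"deltas": [[[0.1, 0, 0], 0, 0], [[0.2, 0, 0], 0, 0], [[0.7, 0, 0], 0, 0], [[1.5, 0, 0], 0, 0], [[2, 0, 0], 0, 0], [[2.5, 0, 0], 0, 0], [[2.5, 0, 0], 0, 0], [[2.5, 0, 0], 0, 0], [[2.5, 0, 0], 0, 0], [[2.5, 0, 0], 0, 0], [[2.5, 0, 0], 0, 0], [[2, 0, 0], 0, 0], [[1, 0, 0], 0, 0], [[0, 0, 0], 0, 0], [[0, 0, 0], 0, 0], [[0, 0, 0], 0, 0]]}}

```text
clock: 18.47
eef_pos: [639.7, 233.8, 68.6]
eef_rot: [-3.141, 0.0, 1.313]
wrist_force: [-0.6, 0.2, -1.7]
finger_gap: 17.9
```

```bash
python3 s.py; python3 look.py 6
```

```text
s -355.95 lat 0.73 z 68.62 push 0.08 Flat -0.63 Fz -1.74 tray front ahead of throat -55.95
```

View pics/top6.png

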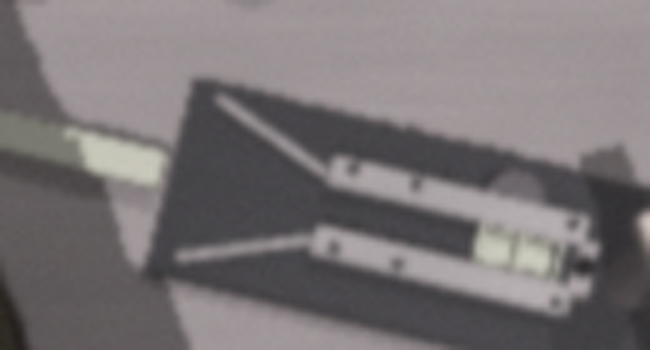

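View pics/scene6.png

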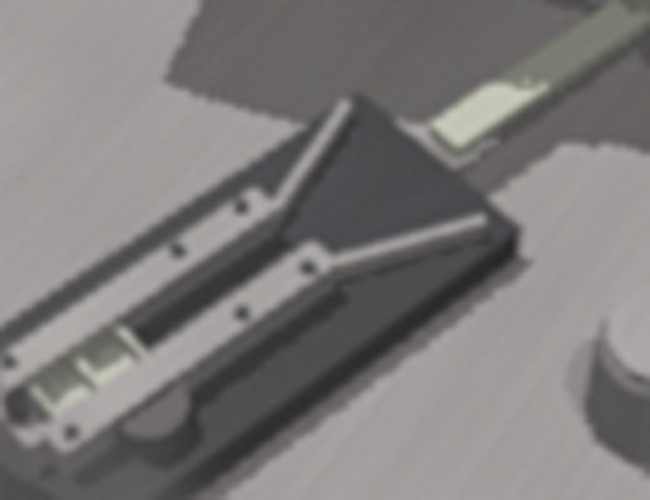

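>>> {"name": "carry_out", "arguments": {"deltas": [[[0, 0, -2], 0, 0], [[0, 0, -2.5], 0, 0], [[0, 0, -1.5], 0, 0], [[0, 0, 0], -6.43, 0], [[0, 0, 0], -6.43, 0], [[0, 0, 0], -6.43, 0], [[0, 0, 0], -6.43, 0], [[0, 0, 0], -6.43, 0], [[0, 0, 0], -6.43, 0], [[0, 0, 0], -6.43, 0], [[0, 0, 0], -6.43, 0], [[0, 0, 0], -6.43, 0], [[0, 0, 0], -6.43, 0], [[0, 0, 0], -6.43, 0], [[0, 0, 0], -6.43, 0], [[0, 0, 0], 0, 0], [[0, 0, 0], 0, 0]]}}

```text
clock: 19.98
eef_pos: [639.9, 234.1, 128.9]
eef_rot: [-3.142, 0.0, 2.656]
wrist_force: [0.6, 0.2, -1.5]
finger_gap: 17.7
```

>>> {"name": "carry_out", "arguments": {"deltas": [[[1.5, -0.2, 0], 0, 0], [[2.5, -0.3, 0], 0, 0], [[2.5, -0.3, 0], 0, 0], [[2.5, -0.3, 0], 0, 0], [[2.5, -0.3, 0], 0, 0], [[2.5, -0.3, 0], 0, 0], [[2.5, -0.3, 0], 0, 0], [[2.5, -0.3, 0], 0, 0], [[2, -0.1, 0], 0, 0], [[0.95, 0, 0], 0, 0], [[0, 0, 0], 0, 0], [[0, 0, 0], 0, 0], [[0, 0, 0], 0, 0]]}}

```text
clock: 21.07
eef_pos: [435.1, 314.6, 128.8]
eef_rot: [3.141, 0.0, 2.659]
wrist_force: [0.3, -0.8, -2.7]
finger_gap: 17.6
```

>>> {"name": "carry_out", "arguments": {"deltas": [[[0, 0, 2], 0, 0], [[0, 0, 3], 0, 0], [[0, 0, 2.5], 0, 0], [[0, 0, 1.2], 0, 0], [[0, 0, 0.3], 0, 0], [[0, 0, 0], 0, 0], [[0, 0, 0], 0, 0], [[0, 0, 0], 0, 0]]}}

```text
clock: 21.73
eef_pos: [435.0, 315.4, 40.2]
eef_rot: [3.14, 0.001, 2.66]
wrist_force: [-0.0, -0.2, -1.7]
finger_gap: 17.8
```

>>> {"name": "carry_out", "arguments": {"deltas": [[[0, 0, 0.05], 0, 0], [[0, 0, 0.05], 0, 0], [[0, 0, 0], 0, 0]]}}

```text
clock: 21.98
eef_pos: [434.3, 315.1, 38.2]
eef_rot: [3.141, 0.0, 2.661]
wrist_force: [0.4, 1.1, -2.5]
finger_gap: 18.0
```

```bash
python3 - <<'E'
from cell import manip
s=manip.read_state();print(s["eef_pos"],s["wrist_force"],s["moment"])
E
```

```text
[434.28629725 315.10966812  38.18150559] [ 0.39552305  1.09042596 -2.50875061] [-0.02444054  0.0709205  -0.01179534]
```

>>> {"name": "carry_out", "arguments": {"deltas": [[[0, 0, 0.05], 0, 0], [[0, 0, 0.05], 0, 0], [[0, 0, 0], 0, 0], [[0, 0, 0], 0, 0]]}}

```text
clock: 22.32
eef_pos: [434.1, 314.9, 36.7]
eef_rot: [-3.141, -0.0, 2.661]
wrist_force: [-0.2, 0.4, -1.4]
finger_gap: 17.4
```

>>> {"name": "carry_out", "arguments": {"deltas": [[[0, 0, 0.05], 0, 0], [[0, 0, 0.0], 0, 0], [[0, 0, 0], 0, 0]]}}

```text
clock: 22.57
eef_pos: [434.1, 315.0, 36.2]
eef_rot: [-3.142, -0.0, 2.661]
wrist_force: [-0.1, -0.3, -1.0]
finger_gap: 17.5
```

>>> {"name": "carry_out", "arguments": {"deltas": [[[0, 0, 0.04], 0, 0], [[0, 0, 0], 0, 0], [[0, 0, 0], 0, 0]]}}

```text
clock: 22.82
eef_pos: [434.2, 315.0, 35.9]
eef_rot: [3.141, 0.0, 2.661]
wrist_force: [-0.5, 0.6, 0.3]
finger_gap: 17.7
```

Touched down. Release and retreat straight up.

>>> {"name": "carry_out", "arguments": {"deltas": [[[0, 0, 0], 0, 0.4], [[0, 0, 0], 0, 0.6], [[0, 0, 0], 0, 0.7], [[0, 0, 0], 0, 0.7], [[0, 0, 0], 0, 0.7], [[0, 0, 0], 0, 0.7], [[0, 0, 0], 0, 0.7], [[0, 0, 0], 0, 0.7]]}}

```text
clock: 23.48
eef_pos: [434.2, 315.0, 35.9]
eef_rot: [3.142, 0.0, 2.661]
wrist_force: [-1.2, -0.5, -0.1]
finger_gap: 65.1
```

>>> {"name": "carry_out", "arguments": {"deltas": [[[0, 0, -1], 0, 0.7], [[0, 0, -2.5], 0, 0.7], [[0, 0, -3.5], 0, 0.7], [[0, 0, -3.5], 0, 0.7], [[0, 0, -3.5], 0, 0.7], [[0, 0, -2], 0, 0.7], [[2.5, 0, -1], 0, 0.7], [[3, 0, 0], 0, 0.7], [[3, 0, 0], 0, 0.7], [[3, 0, 0], 0, 0.7], [[0, 0, 0], 0, 0.7], [[0, 0, 0], 0, 0.7]]}}

```text
clock: 24.48
eef_pos: [331.4, 368.7, 206.8]
eef_rot: [3.141, 0.0, 2.663]
wrist_force: [-0.3, -0.3, 0.5]
finger_gap: 65.8
```

```bash
python3 - <<'E'
from h import *
import pickle
for n in("top","scene","wrist"):
    cal=vision.calibration(n); p,d=vision.camera(n)
    pickle.dump((cal,p,d),open(f"pics/{n}9.pkl","wb"))
    cv2.imwrite(f"pics/{n}9.png",cv2.cvtColor(p,cv2.COLOR_RGB2BGR))
    if n=="wrist": print([round(float(x)) for x in cal["eye"]])
E
```

```text
[274, 399, 365]
```

View pics/top9.png

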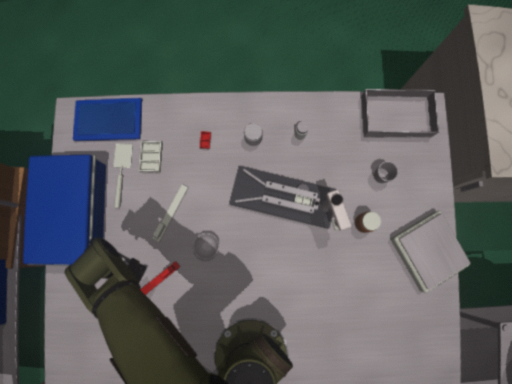

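View pics/scene9.png

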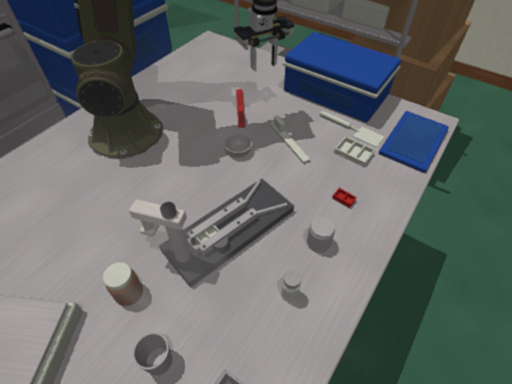

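```bash
python3 - <<'E'
from h import *
import pickle
a=np.load("pics/scene0.npz")["p"].astype(int); cal,p,d=pickle.load(open("pics/scene9.pkl","rb"))
df=(abs(a-p).max(2)>35).astype(np.uint8)
n,l,st,c=cv2.connectedComponentsWithStats(df); print([s.tolist() for s in st[1:] if s[4]>15])
cv2.imwrite("pics/s9c.png",cv2.resize(cv2.cvtColor(p,cv2.COLOR_RGB2BGR)[80:280,150:350],None,fx=3,fy=3,interpolation=cv2.INTER_CUBIC))
cal,p,d=pickle.load(open("pics/top9.pkl","rb"))
r,g,b=[p[...,i].astype(int) for i in range(3)]
tm=np.argwhere((g-b>6)[190:214,285:318])[:,::-1]+[285,190]
O=np.array([549.9,-110.6]);th=np.radians(-104.5);f=np.array([np.cos(th),np.sin(th)])
q=(onplane(cal,tm.astype(float),50)[:,:2]-O)@f; print("tray x from throat",q.min()+60,q.max()+60)
E
```

```text
[[52, 0, 30, 59, 667], [66, 0, 12, 32, 265], [115, 0, 19, 46, 574], [226, 0, 8, 4, 19], [238, 1, 6, 8, 33], [248, 0, 29, 26, 273], [234, 19, 60, 52, 819], [271, 45, 6, 21, 113], [286, 52, 5, 5, 17], [131, 75, 10, 25, 113], [236, 76, 79, 74, 2665], [77, 87, 17, 28, 174], [214, 97, 30, 32, 546], [141, 99, 29, 3, 64], [184, 103, 10, 3, 21], [198, 108, 14, 8, 58], [178, 137, 50, 30, 627], [232, 142, 17, 10, 112], [162, 145, 12, 17, 102], [120, 158, 15, 10, 100], [253, 188, 24, 18, 221], [196, 225, 23, 18, 142]]
tray x from throat 106.95701201751042 163.50889752604235
```

View pics/s9c.png

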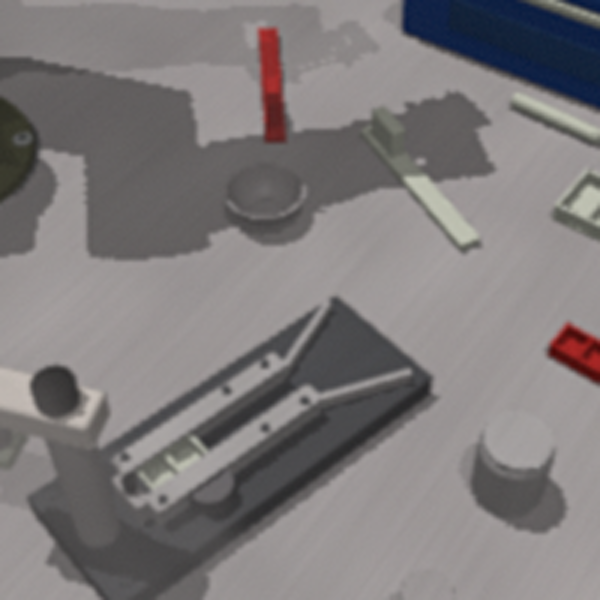

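```bash
python3 -c "
from cell import workorder
print(workorder.sign_off())"
```

```text
the job is handed in; nothing more can be done
None
```

I pushed the tray through the channel with the stick until it drove the plunger fully in. I then laid the stick back on its underside at its original spot, and the job is handed in at about 24.6 s on the robot's clock.

- **Feeling for the stop:** Cheek drag was about 3–5 N. The plunger began to move when the tray's front was about 160 mm ahead of the throat, at about 9 N including the drag. It went rigid about 6 mm further on.
- **Firm push:** Just past the rigid point the highest force I read was 19.4 N. I eased back and held 14.6–15.1 N for a little over 1 s. Force is only reported at the end of each short move, so a brief peak between readings would not have shown.
- **Tray:** The last images show it still at the stop, spanning about 107–164 mm ahead of the throat. That is about 3 mm short of the 166.7 mm the arm position gave. The mask also came out short of the tray's 60 mm length, as blurred edges and the lips hid part of it.
- **Stick:** It lies flat, well clear of the press.
- **Bystanders and red look-alikes:** Comparing the scene before and after shows changes at the arm, the stick, the tray, and around the bowl and the red stick. I put the bowl and red-stick changes down to moving shadow, because both look to be where they started. I judged that by eye and did not measure their positions.

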